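Unclamp the pine block and lift it level out of the rack clamp

ROBOT

A 7-joint arm with a two-finger parallel gripper is mounted at the origin on a cart in front of the work surface, level with it; the furniture and walls round the work are solid. World frame = base frame: x ahead of the robot, y to its left, z up, the work surface at z = 0. Lengths are in m, angles in rad, forces in N, time in s.
With the tool pointing down it reaches from about 0.425 to 0.925 m from the base axis. Payload 6.8 kg.
Tool frame: the origin (TCP) lies midway between the tips of the shut fingers; the grasp point (between the pads) lies 19 mm behind it; z points along the fingers, y is the line along which they close (so a half turn about z gives the same grasp; the last joint's range is limited). The gripper opens to 85 mm and grips with 20 to 120 N. Pads are 22 mm wide; open, the fingers measure 114 mm over their backs; the gripper's body (76 mm by 85 mm) begins 54 mm behind the grasp point. The pads swing forward as they close: fully open they stand 13 mm farther back than shut.
Start: joints at [-1.44, 0.477, 0.022, 1.555, -0.011, 1.109, -0.083], TCP at [0.16, 0.656, 0.231] pointing down, gripper open.
Joint ranges: [-2.96, 2.96], [-0.34, 2.1], [-1.41, 1.46], [0.24, 2.44], [-1.37, 4.51], [0.17, 1.92], [-2.96, 2.96]. Speed limits (rad/s): [2.39, 2.39, 3.14, 3.14, 3.14, 3.14, 3.14].

INTERFACE

Orientations are given as a rotation vector (axis times angle).
In Python, from bench import status, vision, r gives the robot as it stands. The module is installed in compiled form; this text tells all that it offers.
- The arm moves only by the shell command python3 -m handwheel 'ROWS' [OPENING] [FORCE]. ROWS is JSON, a list of rows, each an object with "dp": the shift along the tool's x, y, z in m, a list of three; "delta_rot": the turn, a rotation vector about the tool's x, y, z in rad, a list of three. In form: [{"dp": [x, y, z], "delta_rot": [rx, ry, rz]}, ...]. A call has 1 to 12 rows; each row is the pose to reach, as a shift and turn from the pose commanded when the call began, along the tool's axes at that moment; what a row does not reach only later rows make up. A row lasts 1/8 s, in which the tool goes at most 62.5 mm and 10.7 degrees, less where a joint would pass 70% of its speed; a pose out of reach is approached as far as the arm can. A call with a gripper value outside its range is refused whole. OPENING is the opening, from 0 (shut) to 1 (fully open), set as the call begins (- or left out, the last holds). The fingers move at their own pace and stop on an object; FORCE is the grip in N (left out, the last holds). Time passes only in rows, so rows that repeat a pose let the fingers close. It gives the time, the measured TCP pose, the force, the opening and the grip force at its end, in the units of the state.
- status.get_obs(): the state, without advancing time (a new reading comes with each control period).
- vision.grab_frame(name): name is "scene" or "top"; returns a dict with "img" (384x512x3 uint8, blue, green, red), "fovy" (degrees; the focal length in pixels is half the picture's height over the tangent of half this angle, whatever the lens; pixels are square), "cx", "cy" (the principal point, pixels), "world_from_camera" (4x4, takes a point from camera to world coordinates). Camera axes: x right, y up, looking along -z (the intrinsics and any distortion apply to the point x, -y, -z); pixel columns grow to the right and rows downward; lengths in m; the calibration is good to about 2 mm. A picture is of the moment at which its call begins. There is no depth.
- r.hand_in(): hands the job in; it is judged then, once.
The state is a dict: "clock": time; "joints": joint angles; "qvel": joint speeds; "tau": joint torques, N m; "tcp_pos": TCP position; "orientation": TCP orientation; "contact_force": force on the tool from outside, world axes, zero at the start; "moment": the same for the moment, N m; "grip_width": finger opening in m; "gripper_force": force on a finger pad.
Only numpy, scipy, OpenCV 4.12 (cv2) and the standard library are available. Lean on these libraries where they do the work, as an engineer would, in place of code of your own. Each camera call takes 0.05 s, during which the arm holds its last target. There are 200 camera calls.

TASK

Wind the handwheel of the rack clamp (it has an upright crank knob) at least one full turn anticlockwise, seen from above, so that the hold-down jaw draws back off the pine block. Only then lift the block straight up until it is about 12 cm above its seat, level all the way, and finish still holding it there in the gripper, level and still, with nothing else carrying it. Do not force the block out from under the jaw, and leave the other things on the bench where they lie.

Things in the scene. Friction and masses are not known exactly. Their poses are not given: they have to be found in the camera images.
- fixture: Rack clamp fixture fixed to the bench: grey base plate 110 x 330 x 16 mm (x, y, z). Origin at the centre of its underside; x points away from the robot at yaw 0, y along the plate (seat at the -y end, handwheel at the +y end), z up. Side rails stand only 6 mm above the plate beside the seat's middle (41 mm apart inside, 55 outside); a 22 mm high stop closes its -y end.
- seat (a point): Middle of the block's seat, on top of the plate (16 mm above the bench), 80 mm along -y from the fixture's centre.
- wheel_axis (a point): Point on the vertical axis of the handwheel, at the height of the top of its rim (86 mm above the bench). Axes as the fixture's.
- handwheel (a joint): Angle of the handwheel, rad: black rim 102 mm across, three spokes. Grows anticlockwise seen from above, starts between 0 and 0.3, stops at 6.7; turns stiffly (about 2 N at the knob) and stays where it is left. At 0 the crank knob is on the fixture's -x side of the axis. It moves the hold-down jaw 8 mm per radian along the fixture's +y.
- knob_top (a point): Centre of the top of the crank knob: an upright black cylinder 18 mm in diameter and 42 mm tall on the wheel rim, 45 mm from the wheel axis, its top 128 mm above the bench. It spins freely on its own pin, so it can be gripped from above and carried round the circle without turning the gripper.
- hold_down: Steel hold-down jaw, 42 mm wide, sliding along the fixture's y; its lip (12 mm thick, underside 2 mm above the block) covers the last 20 to 45 mm of the block's +y end at the start, and is clear of it after a full turn. At handwheel 0 its origin coincides with the fixture's; the lip's tip is then 45 mm along -y from it.
- block: Pine block 38 x 140 x 38 mm (x, y, z), 0.08 to 0.17 kg, lying in the seat with its length along the fixture's y, up to 10 mm off the seat's middle along it. Origin at the centre of its underside, z up. Grip it across its 38 mm width near the middle, from above.
- tape_roll: Roll of tape lying flat, 61 mm across, 16 mm high; to be left alone. Origin at the centre of its underside.
- sanding_block: Dark rubber sanding block 68 x 102 x 30 mm; to be left alone. Origin at the centre of its underside.
- offcut_flat: Flat pine offcut 60 x 90 x 19 mm, not in the clamp; to be left alone. Origin at the centre of its underside.
- pliers_blue: Pliers lying flat, 61 x 193 x 15 mm; to be left alone. Origin at the centre of their underside.

How it is judged:
On the way, in this order (a step that is already met when the one before it is completed fails the run):
1. the handwheel has been wound a full turn (joint above 6.0 rad) (value of joint handwheel above 6 rad), for 0.2 s.
2. the fingers have lifted the block level, 80 mm or more above its seat (z of block in the frame of fixture above 0.096 m and contact force between the fingers and block above 1 N and contact force between block and fixture below 0.1 N and angle between block's own z axis and vertical below 0.1 rad), for 0.2 s.
At the end, for the whole second after the job is handed in: The handwheel is still wound back (above 5.95 rad), and the block is held by the fingers 80 to 200 mm above its seat, within 80 mm of it sideways, level to 0.1 rad, still (under 20 mm/s and 0.15 rad/s) and touching no part of the fixture (all of step 2 and z of block in the frame of fixture below 0.216 m and horizontal distance between block and seat below 0.08 m and linear speed of block below 0.02 m/s and angular speed of block below 0.15 rad/s and value of joint handwheel above 5.95 rad); the arm keeps its last pose, push and grip.
It fails at once if the block is forced against the hold-down jaw or dragged in it (over 10 N) (contact force between block and hold_down above 10 N).
It fails at once if the block is tipped more than 0.3 rad (angle between block's own z axis and vertical above 0.3 rad).
It fails at once if another loose thing is moved by more than 30 mm (distance of any of tape_roll, sanding_block, offcut_flat, pliers_blue from where it was at the start of the episode above 0.03 m).
It also fails if it takes over 61 s, if anything falls off the work surface, if the arm or the gripper's body presses on something with over 40 N, if the wrist force passes 120 N, or if a joint passes its speed limit or range.

## Working session

There is one attempt and no reset: what is moved stays moved. The work goes in short steps, Python scripts to look and compute and a shell command to move; the robot and the scene stay as the last step left them, time stands still between calls to the robot, and variables do not carry over. Pictures are saved under pics/ and viewed, at most 10 in all, crops included, and the job is handed in when it is done.

```bash
mkdir -p pics
python3 - <<'E'
from bench import status, vision, r
import cv2,numpy as np
o=status.get_obs();print(o)
for n in("scene","top"):
    f=vision.grab_frame(n);cv2.imwrite(f"pics/{n}0.png",f["img"]);print(n,f["fovy"],f["cx"],f["cy"],[k for k in f],np.round(f["world_from_camera"],4).tolist())
E
```

```text
{'clock': 0.0, 'joints': array([-1.44015998,  0.47779016,  0.02235388,  1.55644163, -0.01149189,
        1.10931006, -0.0830455 ]), 'qvel': array([ 0.00049786,  0.00063447,  0.00016792, -0.00036163, -0.00202167,
       -0.00079243,  0.00045663]), 'tau': array([-5.42826238e-04, -5.96449935e+01,  1.60802353e+00, -2.81188345e+01,
        1.25693937e-02,  9.38212004e-03, -2.08695823e-06]), 'tcp_pos': array([0.15950631, 0.65527619, 0.23033682]), 'orientation': array([-3.74003059e-01, -3.11918071e+00,  2.85800677e-03]), 'contact_force': array([-0.23617042, -0.08425032,  0.1960985 ]), 'moment': array([-0.02064968,  0.05781034,  0.01358848]), 'gripper_force': 0.0, 'grip_width': 0.08512922605053486}
scene 54.439284700512744 254.20282718633953 193.78914219202372 ['img', 'fovy', 'cx', 'cy', 'world_from_camera'] [[0.7074, 0.5139, -0.4853, 0.0855], [-0.7066, 0.4969, -0.5038, -0.5091], [-0.0178, 0.6993, 0.7146, 0.8554], [0.0, 0.0, 0.0, 1.0]]
top 56.9777494932315 256.644043690752 191.45239901027387 ['img', 'fovy', 'cx', 'cy', 'world_from_camera'] [[0.017, 0.9965, -0.0813, 0.5215], [-0.9999, 0.017, -0.0004, 0.0151], [0.001, 0.0813, 0.9967, 1.0223], [0.0, 0.0, 0.0, 1.0]]
```

View pics/top0.png

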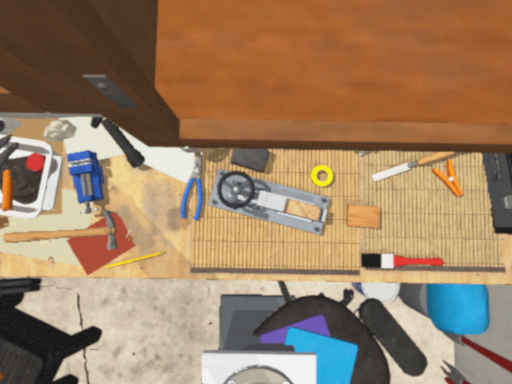

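View pics/scene0.png

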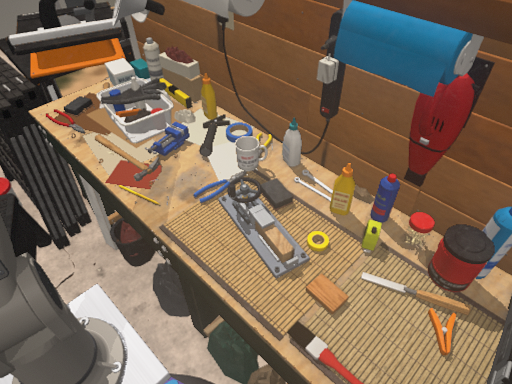

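The top view shows the fixture, with the wheel hub near (237,189), the knob near (225,200) and the block near (302,208). The tape is at (322,176) and the offcut at (363,216). I'll enlarge both views to measure.

```bash
cat > h.py <<'E'
import numpy as np,cv2
from bench import vision
def cast(f,uv,z):
    F=f["img"].shape[0]/2/np.tan(np.radians(f["fovy"])/2);T=np.array(f["world_from_camera"])
    d=T[:3,:3]@np.array([(uv[0]-f["cx"])/F,-(uv[1]-f["cy"])/F,-1]);c=T[:3,3]
    return (c+d*(z-c[2])/d[2]).round(4)
def proj(f,p):
    F=f["img"].shape[0]/2/np.tan(np.radians(f["fovy"])/2);T=np.array(f["world_from_camera"])
    q=T[:3,:3].T@(np.array(p)-T[:3,3]);return np.array([f["cx"]-F*q[0]/q[2],f["cy"]+F*q[1]/q[2]])
E
python3 - <<'E'
import cv2
a=cv2.imread("pics/top0.png")[155:245,195:345];b=cv2.imread("pics/scene0.png")[165:285,205:325]
cv2.imwrite("pics/a.png",cv2.resize(a,None,fx=5,fy=5,interpolation=cv2.INTER_CUBIC))
cv2.imwrite("pics/b.png",cv2.resize(b,None,fx=5,fy=5,interpolation=cv2.INTER_CUBIC))
E
```

```text
(no output)
```

View pics/a.png

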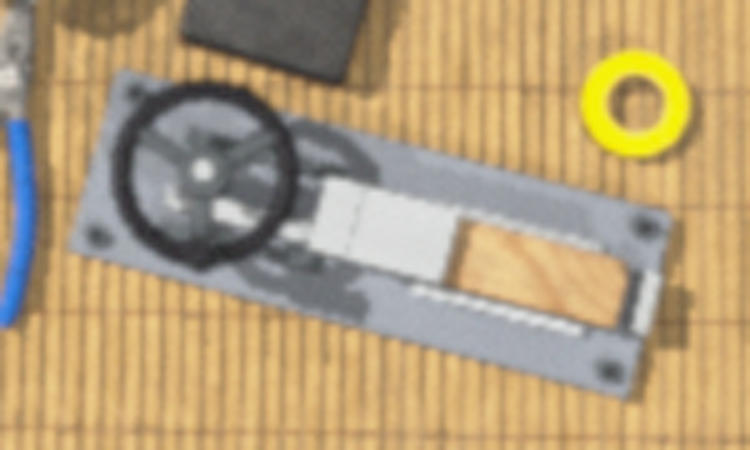

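View pics/b.png

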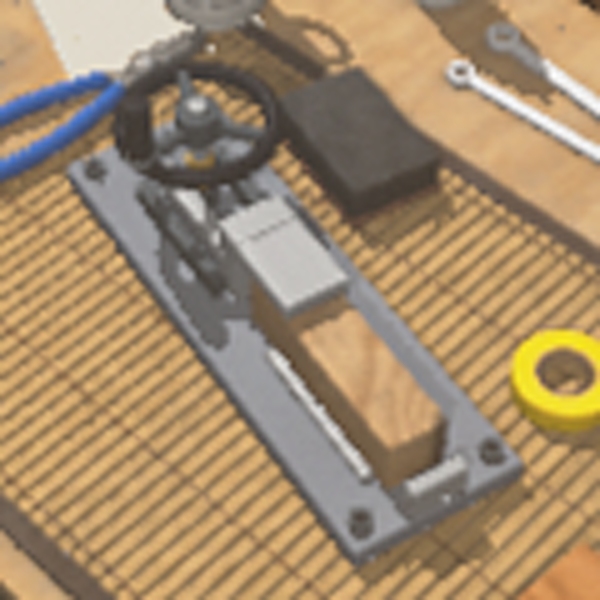

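Top crop: plate corners are at (120,70), (70,250), (628,398) and (668,212), and the rim is centred at (205,175). Block visible from (455,250) to (625,290). Scene crop: the knob stands on the rim's left, around (133,115).

Run:
```python
from h import *
t=vision.grab_frame("top");s=vision.grab_frame("scene")
T=lambda u,v:(195+(u+.5)/5-.5,155+(v+.5)/5-.5)
S=lambda u,v:(205+(u+.5)/5-.5,165+(v+.5)/5-.5)
C=np.array([cast(t,T(*p),.016) for p in[(120,70),(70,250),(628,398),(668,212)]]);print(C)
c=C.mean(0);yv=(C[0]+C[1]-C[2]-C[3])[:2];L=np.linalg.norm(yv)/2;yv/=np.linalg.norm(yv)
xv=np.array([yv[1],-yv[0]]);print("c",c,"len",L,"yaw",np.arctan2(xv[1],xv[0]))
C2=np.array([cast(s,S(*p),.016) for p in[(358,562),(522,465),(70,175)]]);print("scene",C2)
w=cast(t,T(205,176),.081);print("rimctr",w, "fixframe",(w-c)[:2]@xv,(w-c)[:2]@yv)
w2=cast(s,S(197,123),.081);print("rim scene",w2)
for th in(0,.15,.3):
    k=w[:2]-.045*np.cos(th)*xv-.045*np.sin(th)*yv
    for z in(.128,.086):
        a,b=proj(t,[*k,z]),proj(s,[*k,z]);print(th,z,k,(a-[195,155])*5+2,(b-[205,165])*5+2)
B=[cast(t,T(*p),.054) for p in[(472,217),(630,262),(612,328),(452,287)]];print("block",B)
print("jawtip fixy",[((cast(t,T(*p),.068)-c)[:2]@xv,(cast(t,T(*p),.068)-c)[:2]@yv) for p in[(462,214),(442,284)]])
for b in B: print((b-c)[:2]@xv,(b-c)[:2]@yv)
```

```text
[[ 0.6676  0.1258  0.016 ]
 [ 0.5638  0.1515  0.016 ]
 [ 0.4855 -0.1661  0.016 ]
 [ 0.5913 -0.1887  0.016 ]]
c [ 0.57705  -0.019375  0.016   ] len 0.32536578262011506 yaw -0.23987248312956433
scene [[ 0.4828 -0.1707  0.016 ]
 [ 0.5884 -0.193   0.016 ]
 [ 0.5608  0.1443  0.016 ]]
rimctr [0.6018 0.0718 0.081 ] fixframe 0.0023801212093165916 0.09444457712345884
rim scene [0.6039 0.0717 0.081 ]
0 0.128 [0.55808843 0.08249104] [176.47427225 253.82384136] [121.68598182  95.77691402]
0 0.086 [0.55808843 0.08249104] [182.37606663 257.16827051] [126.49799978 148.06201963]
0.15 0.128 [0.55698161 0.07583882] [189.58019728 256.2372077 ] [128.22358055 102.52038728]
0.15 0.086 [0.55698161 0.07583882] [194.89650025 259.47404615] [132.87021783 154.80634032]
0.3 0.128 [0.55688132 0.06909589] [202.91197023 256.66315173] [136.25122036 108.48239997]
0.3 0.086 [0.55688132 0.06909589] [207.63215259 259.88097992] [140.68761933 160.76948946]
block [array([ 0.5841, -0.0735,  0.054 ]), array([ 0.5609, -0.1602,  0.054 ]), array([ 0.5247, -0.1505,  0.054 ]), array([ 0.5455, -0.0629,  0.054 ])]
jawtip fixy [(np.float64(0.018698140139410877), np.float64(-0.044249663053258975)), (np.float64(-0.02068467355664685), np.float64(-0.04317542593715728))]
0.0197070968814395 -0.05090037777370181
0.01776943154084006 -0.14062983477098806
-0.019698614120966722 -0.13980791367699197
-0.020306053533951235 -0.049774414259499876
```

```bash
cat >> h.py <<'E'
from bench import status
from scipy.spatial.transform import Rotation as Ro
def shift(p):
    o=status.get_obs();R=Ro.from_rotvec(o["orientation"]).as_matrix()
    return (R.T@(np.array(p)-o["tcp_pos"])).round(4)
E
python3 - <<'E'
from h import *
o=status.get_obs();print(Ro.from_rotvec(o["orientation"]).as_matrix().round(4))
print(shift([.558,.074,.2]))
s=cv2.imread("pics/scene0.png")[165:285,205:325].max(2)
for r in range(14,36,2): print(r,s[r,18:36].tolist())
E
```

```text
[[-9.716e-01  2.365e-01 -2.000e-04]
 [ 2.365e-01  9.716e-01 -1.100e-03]
 [-1.000e-04 -1.100e-03 -1.000e+00]]
[-0.5246 -0.4707  0.0313]
14 [190, 196, 179, 174, 186, 178, 166, 128, 131, 132, 128, 107, 84, 80, 78, 72, 72, 86]
16 [151, 148, 133, 115, 132, 182, 150, 147, 110, 85, 77, 73, 71, 67, 66, 63, 66, 86]
18 [114, 117, 145, 195, 189, 154, 119, 71, 74, 75, 69, 66, 71, 97, 125, 127, 156, 178]
20 [158, 191, 179, 154, 127, 95, 81, 83, 81, 81, 78, 86, 124, 176, 205, 190, 157, 107]
22 [172, 143, 120, 100, 83, 74, 73, 73, 74, 73, 70, 69, 138, 192, 136, 152, 166, 107]
24 [111, 88, 119, 130, 100, 70, 72, 68, 67, 67, 68, 62, 126, 194, 170, 175, 156, 73]
26 [130, 139, 135, 118, 92, 73, 82, 67, 66, 69, 66, 65, 100, 152, 141, 119, 125, 105]
28 [114, 148, 192, 197, 169, 64, 67, 66, 67, 68, 65, 65, 76, 105, 109, 100, 87, 80]
30 [151, 186, 174, 160, 165, 133, 68, 81, 66, 68, 66, 64, 74, 93, 79, 81, 104, 141]
32 [94, 103, 130, 157, 163, 161, 143, 114, 90, 94, 84, 92, 81, 77, 115, 157, 150, 133]
34 [92, 90, 90, 127, 165, 162, 162, 161, 149, 110, 79, 68, 66, 69, 66, 66, 70, 74]
```

```bash
python3 -m handwheel '[{"dp":[-0.044,-0.039,0],"delta_rot":[0,0,0]},{"dp":[-0.088,-0.079,0],"delta_rot":[0,0,0]},{"dp":[-0.132,-0.118,0],"delta_rot":[0,0,0]},{"dp":[-0.176,-0.158,0],"delta_rot":[0,0,0]},{"dp":[-0.22,-0.197,0],"delta_rot":[0,0,0]},{"dp":[-0.264,-0.237,0],"delta_rot":[0,0,0]},{"dp":[-0.308,-0.276,0],"delta_rot":[0,0,0]},{"dp":[-0.352,-0.316,0],"delta_rot":[0,0,0]},{"dp":[-0.396,-0.355,0],"delta_rot":[0,0,0]},{"dp":[-0.44,-0.395,0],"delta_rot":[0,0,0]},{"dp":[-0.484,-0.434,0.015],"delta_rot":[0,0,0]},{"dp":[-0.525,-0.471,0.03],"delta_rot":[0,0,0]}]' 1 40
python3 -m handwheel '[{"dp":[0,0,0],"delta_rot":[0,0,0]}]'
python3 - <<'E'
from h import *
o=status.get_obs();print(o["joints"].round(2),o["tcp_pos"],shift([.558,.0735,.094]),Ro.from_rotvec(o["orientation"]).as_matrix().round(3).tolist())
f=vision.grab_frame("scene");cv2.imwrite("pics/s1.png",f["img"])
E
```

```text
clock: 1.7
tcp_pos: [0.5594, 0.0724, 0.2012]
orientation: [0.374, 3.118, 0.001]
contact_force: [0.2, 0.8, 0.4]
grip_width: 0.0856
gripper_force: 0.0
clock: 1.82
tcp_pos: [0.5593, 0.0686, 0.2002]
orientation: [-0.387, -3.117, 0.005]
contact_force: [0.1, 0.6, 0.5]
grip_width: 0.0852
gripper_force: 0.0
[-0.51  0.34  0.34  1.88 -0.13  0.95  1.22] [0.55932349 0.06860335 0.20020298] [0.0025 0.0048 0.1062] [[-0.97, 0.244, -0.001], [0.244, 0.97, -0.003], [0.0, -0.003, -1.0]]
```

View pics/s1.png

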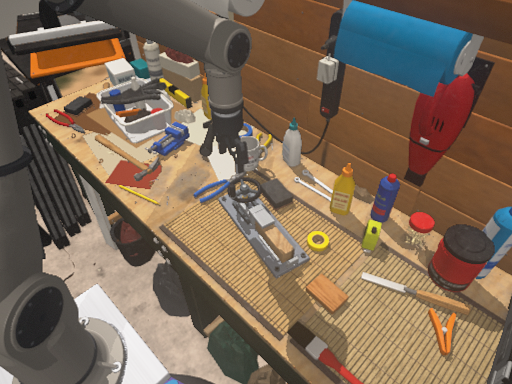

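The gripper hangs over the wheel near (235,150), and the mug behind it at (248,155) is the only nearby tall thing. I'll check where the mug stands and compute the descent.

```bash
python3 -m handwheel '[{"dp":[0,0,0],"delta_rot":[0,0,0]},{"dp":[0,0,0],"delta_rot":[0,0,0]}]'
python3 - <<'E'
from h import *
s=vision.grab_frame("scene")
print("mug",cast(s,(248,166),0),cast(s,(238,164),0),"top",cast(s,(248,140),.095))
o=status.get_obs();print(o["joints"].round(2),o["tcp_pos"],o["contact_force"],shift([.558,.0735,.094]),Ro.from_rotvec(o["orientation"]).as_matrix().round(3).tolist())
E
```

```text
clock: 2.12
tcp_pos: [0.558, 0.0757, 0.2016]
orientation: [0.37, 3.12, 0.001]
contact_force: [-0.3, 1.4, 0.1]
grip_width: 0.0853
gripper_force: 0.0
mug [ 0.7466  0.2045 -0.    ] [0.7298 0.2372 0.    ] top [0.7642 0.2185 0.095 ]
[-0.52  0.33  0.34  1.88 -0.13  0.95  1.22] [0.55800319 0.07552443 0.20161817] [-0.1746956   0.28935676  0.02765072] [-0.0005 -0.002   0.1076] [[-0.972, 0.234, 0.0], [0.234, 0.972, 0.001], [-0.0, 0.001, -1.0]]
```

```bash
python3 -m handwheel '[{"dp":[0,-0.002,0.03],"delta_rot":[0,0,0]},{"dp":[0,-0.002,0.06],"delta_rot":[0,0,0]},{"dp":[0,-0.002,0.085],"delta_rot":[0,0,0]},{"dp":[0,-0.002,0.105],"delta_rot":[0,0,0]},{"dp":[0,-0.002,0.105],"delta_rot":[0,0,0]}]'
python3 -m handwheel '[{"dp":[0,0,0],"delta_rot":[0,0,0]},{"dp":[0,0,0],"delta_rot":[0,0,0]},{"dp":[0,0,0],"delta_rot":[0,0,0]},{"dp":[0,0,0],"delta_rot":[0,0,0]},{"dp":[0,0,0],"delta_rot":[0,0,0]},{"dp":[0,0,0],"delta_rot":[0,0,0]}]' 0 40
python3 - <<'E'
from h import *
for n in("scene","top"):
    f=vision.grab_frame(n);cv2.imwrite(f"pics/{n}2.png",f["img"][100:260,150:350])
E
python3 -c "
import cv2;cv2.imwrite('pics/s2.png',cv2.resize(cv2.imread('pics/scene2.png'),None,fx=3.5,fy=3.5))"
```

```text
clock: 2.8
tcp_pos: [0.5566, 0.0728, 0.0953]
orientation: [-0.372, -3.117, 0.001]
contact_force: [0.4, 0.5, -0.2]
grip_width: 0.0855
gripper_force: 0.0
clock: 3.55
tcp_pos: [0.5581, 0.0721, 0.0968]
orientation: [0.374, 3.119, 0.001]
contact_force: [-1.9, -0.6, 6.0]
grip_width: 0.0168
gripper_force: 39.0
```

View pics/s2.png

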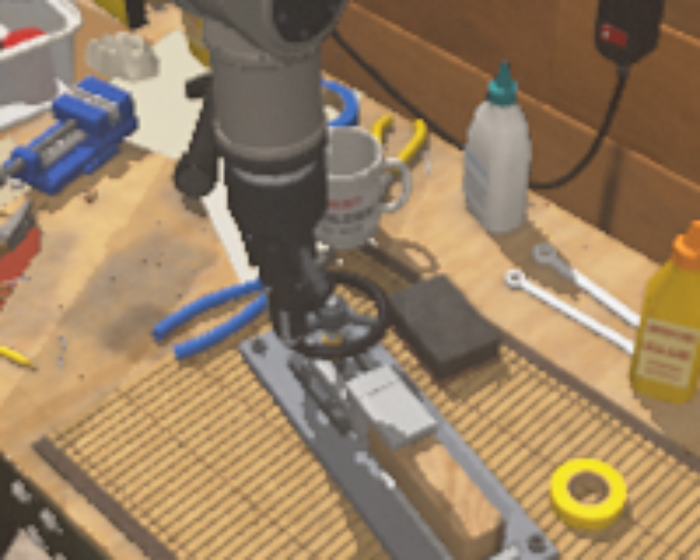

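The scene crop shows the fingers closed on the knob at about (290,325), with 17 mm opening. It's pressing up slightly, so I'll ease off 4 mm and start winding.

```bash
python3 -m handwheel '[{"dp":[0,0,-0.004],"delta_rot":[0,0,0]},{"dp":[-0.002,-0.007,-0.004],"delta_rot":[0,0,0]},{"dp":[-0.007,-0.015,-0.004],"delta_rot":[0,0,0]},{"dp":[-0.012,-0.022,-0.004],"delta_rot":[0,0,0]},{"dp":[-0.019,-0.027,-0.004],"delta_rot":[0,0,0]},{"dp":[-0.027,-0.031,-0.004],"delta_rot":[0,0,0]},{"dp":[-0.036,-0.034,-0.004],"delta_rot":[0,0,0]},{"dp":[-0.036,-0.034,-0.004],"delta_rot":[0,0,0]}]'
python3 - <<'E'
from h import *
o=status.get_obs();p=o["tcp_pos"];print(p,o["contact_force"],o["moment"],o["gripper_force"],o["grip_width"]);d=p[:2]-[.603,.0718];print(np.linalg.norm(d),np.arctan2(d[1],d[0])+np.pi+.238,shift([.603,.0718,.1]))
E
```

```text
clock: 4.65
tcp_pos: [0.5831, 0.0302, 0.0977]
orientation: [-0.374, -3.115, 0.002]
contact_force: [2.7, 2.2, -29.8]
grip_width: 0.0163
gripper_force: 42.0
[0.58314198 0.03016931 0.09767007] [  2.71599886   2.22174281 -29.79224225] [ 0.54758365 -0.77092981  0.02937832] 41.9527660345193 0.016337796448558747
0.046124343129094976 1.3637138695362756 [-0.0094  0.0451 -0.0025]
```

```bash
python3 -m handwheel '[{"dp":[-0.009,-0.001,0.003],"delta_rot":[0,0,0]},{"dp":[-0.018,0,0.003],"delta_rot":[0,0,0]},{"dp":[-0.026,0.003,0.003],"delta_rot":[0,0,0]},{"dp":[-0.034,0.008,0.003],"delta_rot":[0,0,0]},{"dp":[-0.041,0.014,0.003],"delta_rot":[0,0,0]},{"dp":[-0.046,0.021,0.003],"delta_rot":[0,0,0]},{"dp":[-0.046,0.021,0.003],"delta_rot":[0,0,0]}]'
python3 - <<'E'
from h import *
o=status.get_obs();p=o["tcp_pos"];print(p,o["contact_force"],o["moment"],o["gripper_force"],o["grip_width"]);d=p[:2]-[.603,.0718];print(np.linalg.norm(d),np.arctan2(d[1],d[0])+np.pi+.238,shift([.603,.0718,.1]))
E
```

```text
clock: 5.52
tcp_pos: [0.6364, 0.0408, 0.0975]
orientation: [0.372, 3.116, 0.001]
contact_force: [5.2, -1.5, -14.8]
grip_width: 0.0165
gripper_force: 43.6
[0.63641419 0.04076838 0.09749458] [  5.19786874  -1.51993169 -14.77717458] [-0.30071362 -0.8993472  -0.02281393] 43.6250527377706 0.016475808609993616
0.04560119898169351 2.6311477759745308 [ 0.0398  0.0223 -0.0026]
```

```bash
python3 -m handwheel '[{"dp":[-0.004,0.008,0.0015],"delta_rot":[0,0,0]},{"dp":[-0.006,0.017,0.0015],"delta_rot":[0,0,0]},{"dp":[-0.006,0.026,0.0015],"delta_rot":[0,0,0]},{"dp":[-0.005,0.035,0.0015],"delta_rot":[0,0,0]},{"dp":[-0.002,0.043,0.0015],"delta_rot":[0,0,0]},{"dp":[0.003,0.051,0.0015],"delta_rot":[0,0,0]},{"dp":[0.009,0.057,0.0015],"delta_rot":[0,0,0]},{"dp":[0.0165,0.0625,0.0015],"delta_rot":[0,0,0]},{"dp":[0.025,0.066,0.0015],"delta_rot":[0,0,0]},{"dp":[0.0335,0.068,0.0015],"delta_rot":[0,0,0]},{"dp":[0.0335,0.068,0.0015],"delta_rot":[0,0,0]}]'
python3 - <<'E'
from h import *
o=status.get_obs();p=o["tcp_pos"];print(p,o["contact_force"],o["moment"],o["gripper_force"],o["grip_width"]);d=p[:2]-[.603,.0718];print(np.linalg.norm(d),np.arctan2(d[1],d[0])+np.pi+.238,shift([.603,.0718,.1]))
E
```

```text
clock: 6.9
tcp_pos: [0.6181, 0.1132, 0.0971]
orientation: [0.375, 3.118, -0.001]
contact_force: [-4.1, -6.3, 8.6]
grip_width: 0.0167
gripper_force: 46.0
[0.61814661 0.11316497 0.09710518] [-4.13293213 -6.34404407  8.61244206] [-1.16781161  0.93344702  0.03850784] 46.004401441896334 0.01670914420873367
0.04405088285193788 4.599382003999841 [ 0.0049 -0.0438 -0.0029]
```

```bash
python3 -m handwheel '[{"dp":[0.009,0,-0.001],"delta_rot":[0,0,0]},{"dp":[0.018,-0.0015,-0.001],"delta_rot":[0,0,0]},{"dp":[0.026,-0.005,-0.001],"delta_rot":[0,0,0]},{"dp":[0.0335,-0.01,-0.001],"delta_rot":[0,0,0]},{"dp":[0.04,-0.016,-0.001],"delta_rot":[0,0,0]},{"dp":[0.045,-0.024,-0.001],"delta_rot":[0,0,0]},{"dp":[0.048,-0.032,-0.001],"delta_rot":[0,0,0]},{"dp":[0.05,-0.041,-0.001],"delta_rot":[0,0,0]},{"dp":[0.05,-0.05,-0.001],"delta_rot":[0,0,0]},{"dp":[0.0495,-0.053,-0.001],"delta_rot":[0,0,0]},{"dp":[0.0495,-0.053,-0.001],"delta_rot":[0,0,0]},{"dp":[0.0495,-0.053,-0.001],"delta_rot":[0,0,0]}]'
python3 - <<'E'
from h import *
o=status.get_obs();p=o["tcp_pos"];print(p,o["contact_force"],o["gripper_force"],o["grip_width"]);d=p[:2]-[.603,.0718];print(np.linalg.norm(d),np.arctan2(d[1],d[0])+np.pi+.238,shift([.603,.0718,.1]),o["joints"].round(2))
E
```

```text
clock: 8.4
tcp_pos: [0.5579, 0.0741, 0.0972]
orientation: [0.374, 3.118, 0.0]
contact_force: [2.9, -0.6, 1.4]
grip_width: 0.0165
gripper_force: 45.3
[0.55791743 0.07412526 0.09716781] [ 2.91167617 -0.60903694  1.44125997] 45.2801519643981 0.016450500402490093
0.04514249386126757 6.4696532722680455 [-0.0444  0.0084 -0.0028] [-0.48  0.47  0.3   1.96 -0.2   0.74  1.27]
```

Handwheel at about 6.45 rad. Next I release, lift and turn 90°.

```bash
python3 -m handwheel '[{"dp":[0,0,0],"delta_rot":[0,0,0]},{"dp":[0,0,0],"delta_rot":[0,0,0]},{"dp":[0,0,0],"delta_rot":[0,0,0]},{"dp":[0,0,0],"delta_rot":[0,0,0]},{"dp":[0,0,-0.03],"delta_rot":[0,0,0]},{"dp":[0,0,-0.06],"delta_rot":[0,0,0]},{"dp":[0,0,-0.1],"delta_rot":[0,0,0]}]' 1
python3 -m handwheel '[{"dp":[0,0,0],"delta_rot":[0,0,0.17]},{"dp":[0,0,0],"delta_rot":[0,0,0.34]},{"dp":[0,0,0],"delta_rot":[0,0,0.52]},{"dp":[0,0,0],"delta_rot":[0,0,0.7]},{"dp":[0,0,0],"delta_rot":[0,0,0.88]},{"dp":[0,0,0],"delta_rot":[0,0,1.06]},{"dp":[0,0,0],"delta_rot":[0,0,1.24]},{"dp":[0,0,0],"delta_rot":[0,0,1.41]},{"dp":[0,0,0],"delta_rot":[0,0,1.57]},{"dp":[0,0,0],"delta_rot":[0,0,1.57]},{"dp":[0,0,0],"delta_rot":[0,0,1.57]}]'
python3 - <<'E'
from h import *
o=status.get_obs();print(o["joints"].round(2),o["tcp_pos"],Ro.from_rotvec(o["orientation"]).as_matrix().round(3).tolist())
for n in("scene","top"):
    f=vision.grab_frame(n);cv2.imwrite(f"pics/{n}3.png",f["img"])
a=cv2.imread("pics/top3.png")[155:245,195:345];b=cv2.imread("pics/scene3.png")[165:285,205:325]
A=cv2.resize(a,None,fx=5,fy=5,interpolation=cv2.INTER_CUBIC)
cv2.imwrite("pics/a3.png",A)
cv2.imwrite("pics/b3.png",cv2.resize(b,None,fx=5,fy=5,interpolation=cv2.INTER_CUBIC))
E
```

```text
clock: 9.28
tcp_pos: [0.5565, 0.0742, 0.1971]
orientation: [-0.374, -3.117, 0.001]
contact_force: [0.7, 0.1, 0.3]
grip_width: 0.0858
gripper_force: 0.0
clock: 10.65
tcp_pos: [0.5573, 0.0744, 0.1968]
orientation: [-2.466, -1.946, 0.0]
contact_force: [-1.0, 0.0, 0.4]
grip_width: 0.0849
gripper_force: 0.0
[-0.79  0.39  0.7   1.9  -0.3   0.96 -0.18] [0.55727126 0.07435771 0.19675946] [[0.233, 0.973, -0.0], [0.973, -0.233, 0.0], [-0.0, -0.0, -1.0]]
```

View pics/a3.png

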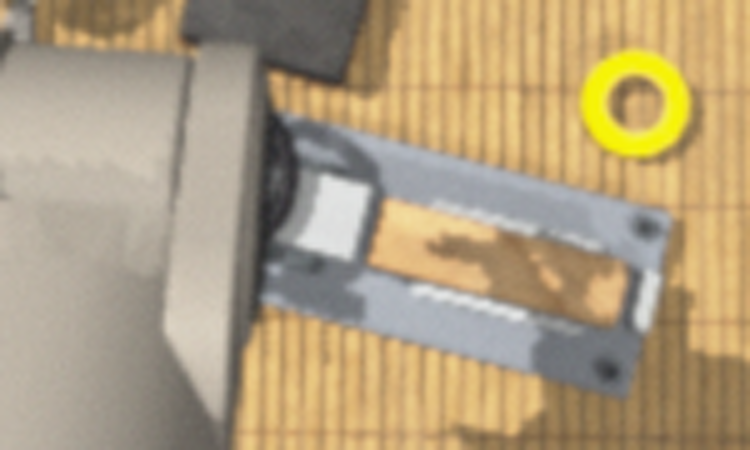

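View pics/b3.png

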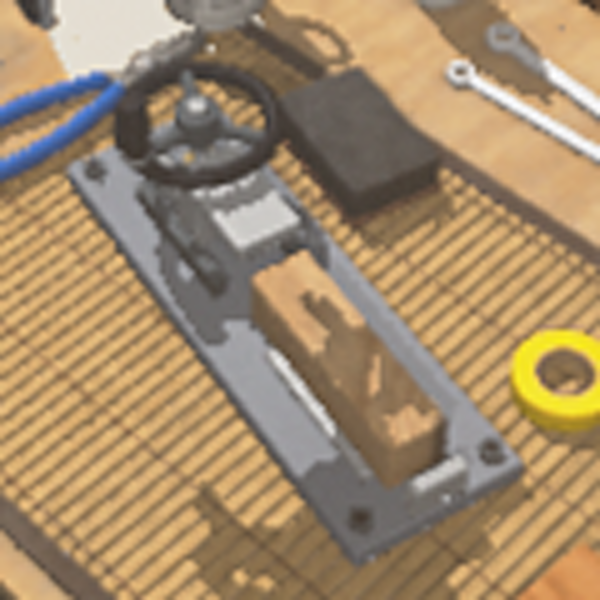

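The top crop shows the jaw clear of the block, with a gap at x≈370. The block's top face has corners (388,198), (368,266), (612,326) and (632,260). In the scene crop they are (254,285), (308,252), (445,412) and (388,447).

Run:
```python
from h import *
t=vision.grab_frame("top");s=vision.grab_frame("scene")
T=lambda u,v:(195+(u+.5)/5-.5,155+(v+.5)/5-.5)
S=lambda u,v:(205+(u+.5)/5-.5,165+(v+.5)/5-.5)
for f,X,P in((t,T,[(388,198),(368,266),(612,326),(632,260)]),(s,S,[(254,285),(308,252),(445,412),(388,447)])):
    C=np.array([cast(f,X(*p),.054) for p in P]);m=C.mean(0);a=(C[0]+C[1]-C[2]-C[3])/2;print(m,np.linalg.norm(a),np.arctan2(-a[0],a[1]),shift([*m[:2],.028]))
print(proj(s,[.557,.074,.197]))
```

```text
[ 0.559425 -0.089     0.054   ] 0.13735553319761096 -0.22802664476851117 [-0.1582  0.0403  0.1688]
[ 0.5596   -0.090025  0.054   ] 0.13137443624997977 -0.228824233959316 [-0.1592  0.0407  0.1688]
[229.06575871 166.86816573]
```

```bash
python3 -m handwheel '[{"dp":[-0.05,0.012,0],"delta_rot":[0,0,0]},{"dp":[-0.1,0.025,0],"delta_rot":[0,0,0]},{"dp":[-0.14,0.036,0],"delta_rot":[0,0,0]},{"dp":[-0.158,0.0405,0],"delta_rot":[0,0,0]},{"dp":[-0.158,0.0405,0.04],"delta_rot":[0,0,0]},{"dp":[-0.158,0.0405,0.08],"delta_rot":[0,0,0]},{"dp":[-0.158,0.0405,0.115],"delta_rot":[0,0,0]},{"dp":[-0.158,0.0405,0.115],"delta_rot":[0,0,0]},{"dp":[-0.158,0.0405,0.115],"delta_rot":[0,0,0]}]'
python3 - <<'E'
from h import *
print(shift([.5595,-.089,.028]))
E
```

```text
clock: 11.98
tcp_pos: [0.5604, -0.0885, 0.0829]
orientation: [2.468, 1.942, 0.002]
contact_force: [-0.0, 0.0, 0.1]
grip_width: 0.0853
gripper_force: 0.0
[-0.0007 -0.0008  0.0549]
```

```bash
python3 -m handwheel '[{"dp":[0,-0.001,0.025],"delta_rot":[0,0,0]},{"dp":[0,-0.001,0.045],"delta_rot":[0,0,0]},{"dp":[0,-0.001,0.055],"delta_rot":[0,0,0]},{"dp":[0,-0.001,0.055],"delta_rot":[0,0,0]},{"dp":[0,-0.001,0.055],"delta_rot":[0,0,0]}]'
python3 -m handwheel '[{"dp":[0,0,0],"delta_rot":[0,0,0]},{"dp":[0,0,0],"delta_rot":[0,0,0]},{"dp":[0,0,0],"delta_rot":[0,0,0]},{"dp":[0,0,0],"delta_rot":[0,0,0]},{"dp":[0,0,0],"delta_rot":[0,0,0]},{"dp":[0,0,0],"delta_rot":[0,0,0]}]' 0 40
```

```text
clock: 12.6
tcp_pos: [0.559, -0.0888, 0.0274]
orientation: [2.469, 1.941, 0.001]
contact_force: [-1.0, -0.1, -1.3]
grip_width: 0.0853
gripper_force: 0.0
clock: 13.35
tcp_pos: [0.559, -0.0887, 0.0271]
orientation: [2.469, 1.941, 0.001]
contact_force: [1.4, -0.0, 5.1]
grip_width: 0.0374
gripper_force: 41.2
```

```bash
python3 -m handwheel '[{"dp":[0,0,-0.005],"delta_rot":[0,0,0]},{"dp":[0,0,-0.012],"delta_rot":[0,0,0]},{"dp":[0,0,-0.02],"delta_rot":[0,0,0]},{"dp":[0,0,-0.03],"delta_rot":[0,0,0]},{"dp":[0,0,-0.03],"delta_rot":[0,0,0]}]'
python3 -m handwheel '[{"dp":[0,0,-0.01],"delta_rot":[0,0,0]},{"dp":[0,0,-0.025],"delta_rot":[0,0,0]},{"dp":[0,0,-0.04],"delta_rot":[0,0,0]},{"dp":[0,0,-0.055],"delta_rot":[0,0,0]},{"dp":[0,0,-0.07],"delta_rot":[0,0,0]},{"dp":[0,0,-0.082],"delta_rot":[0,0,0]},{"dp":[0,0,-0.09],"delta_rot":[0,0,0]},{"dp":[0,0,-0.09],"delta_rot":[0,0,0]},{"dp":[0,0,-0.09],"delta_rot":[0,0,0]},{"dp":[0,0,-0.09],"delta_rot":[0,0,0]},{"dp":[0,0,-0.09],"delta_rot":[0,0,0]}]'
python3 - <<'E'
from h import *
f=vision.grab_frame("scene");cv2.imwrite("pics/s4.png",cv2.resize(f["img"][100:290,180:340],None,fx=3,fy=3))
o=status.get_obs();print(o["qvel"].round(4),o["moment"],o["contact_force"],o["tcp_pos"])
E
```

```text
clock: 13.98
tcp_pos: [0.559, -0.0886, 0.0577]
orientation: [2.469, 1.942, 0.002]
contact_force: [0.4, -0.0, -0.9]
grip_width: 0.0375
gripper_force: 41.0
clock: 15.35
tcp_pos: [0.5583, -0.0886, 0.1464]
orientation: [-2.469, -1.942, 0.001]
contact_force: [0.4, -0.2, -0.7]
grip_width: 0.0371
gripper_force: 41.0
[ 0.0005 -0.0029  0.0002 -0.0022 -0.0004 -0.0015  0.001 ] [-0.04819619 -0.028439    0.07927155] [ 0.19425745  0.3325557  -1.76907248] [ 0.55831767 -0.08862523  0.14650667]
```

View pics/s4.png

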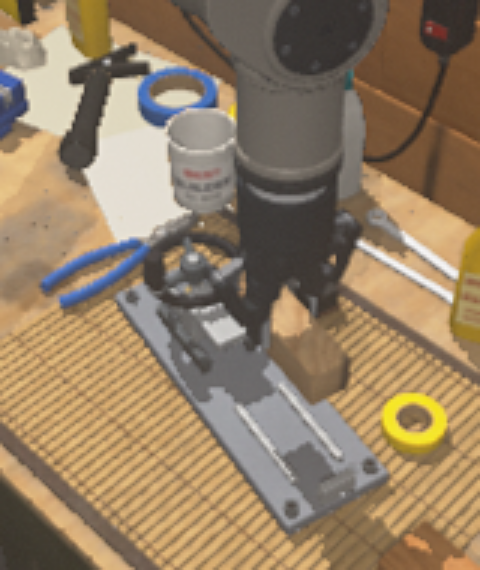

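The block is held level above the empty seat, at about (305,350) in the crop. The knob is still at its wound position and nothing else has moved.

```bash
python3 -m handwheel '[{"dp":[0,0,0],"delta_rot":[0,0,0]},{"dp":[0,0,0],"delta_rot":[0,0,0]},{"dp":[0,0,0],"delta_rot":[0,0,0]},{"dp":[0,0,0],"delta_rot":[0,0,0]}]'; python3 -c "
from bench import r
print(r.hand_in())"
```

```text
clock: 15.9
tcp_pos: [0.5585, -0.0886, 0.1468]
orientation: [2.469, 1.942, 0.0]
contact_force: [-0.6, -0.4, -1.7]
grip_width: 0.0373
gripper_force: 41.0
the job is handed in; nothing more can be done
None
```

I wound the handwheel about one full turn anticlockwise (to about 6.45 rad by my estimate), then lifted the block about 12 cm straight up, and handed the job in at 15.9 s with it held level and still; the hand-in printed no verdict.

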